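# Hold a cooling test plate flush on a tilted battery module

### The arm

A 6-joint arm with a two-finger parallel gripper is mounted at the origin on the work surface. World frame = base frame: x ahead of the robot, y to its left, z up, the work surface at z = 0. Lengths are in m, angles in rad, forces in N, time in s.
With the tool pointing down it reaches from about 0.275 to 1 m from the base axis. Payload 8.4 kg.
Tool frame: the origin (TCP) lies on the centre line of the jaws, within the pads' length; the fingertips stand 17 mm ahead of it and the grasp point (between the pads) lies 2 mm behind it (bot.tcp_to_tips is the y of the fingertips in the tool frame, in m); y points along the fingers, z is the direction in which the jaws open and shut, and the axes are right-handed (so a half turn about y gives the same grasp; the last joint's range is limited). The gripper opens to 85 mm and grips with 20 to 120 N. Pads are 22 mm wide; open, the fingers measure 114 mm over their backs; the gripper's body (76 mm by 85 mm) begins 54 mm behind the grasp point. The pads swing forward as they close: fully open they stand 13 mm farther back than shut.
Start: joints at [-1.309, 0.353, 1.633, -0, 1.155, -0.002], TCP at [0.163, -0.603, 0.248] pointing down, gripper open.
Joint ranges: [-2.63, 2.63], [-0.92, 2.1], [0.06, 2.66], [-1.3, 4.44], [0, 2.69], [-3.02, 3.02]. Speed limits (rad/s): [2.22, 2.22, 2.79, 3.14, 3.14, 3.14].

### API

Orientations are given as a unit quaternion [x, y, z, w].
In Python, from workcell import bot, hand, kinematics, get_obs, vision, hand_in gives the robot as it stands. The module is installed in compiled form; this text tells all that it offers. Calls block until the motion is done:
- bot.reach(position, orientation): joint-space move of the TCP to a pose.
- bot.servo_line(position, ori=None, velocity=0.15): straight line of the TCP; ori=None keeps the orientation; velocity is the mean speed in m/s.
- bot.goto_joints(angles): joint-space move.
- hand.move_gripper(opening, strength=None): finger opening in m; strength is the grip in N (None keeps the last); returns when the fingers have stopped.
- bot.dwell(seconds).
- kinematics.solve_ik(position, orientation): joint angles nearest the present ones, or None.
- get_obs(): the state.
- vision.read_camera(name): name is "scene" or "top" or "wrist"; returns a dict with "frame" (400x640x3 uint8, red, green, blue), "intrinsics" (3x3 intrinsics, pixels), "view" (4x4, takes a point from world to camera coordinates). Camera axes: x right, y down, z forward; pixel columns grow to the right and rows downward; lengths in m; the calibration is good to about 2 mm. A picture is of the moment at which its call begins. There is no depth.
A pose or a line that the arm cannot do raises bot.IKError and nothing moves.
- hand_in(): hands the job in, once; it reports no verdict.
The state is a dict: "time_s": time; "joint_pos": joint angles; "joint_vel": joint speeds; "joint_efforts": joint torques, N m; "position": TCP position; "orientation": TCP orientation; "wrist_force": force on the tool from outside, world axes, zero at the start; "ft_torque": the same for the moment, N m; "gripper_width": finger opening in m.
Only numpy, scipy, OpenCV 4.12 (cv2) and the standard library are available. Lean on these libraries where they do the work, as an engineer would, in place of code of your own. Each camera call takes 0.05 s, during which the arm holds its last target.

### The job

Pick up the aluminium test plate by its orange grip, tilt it to match the sloping blue contact pad of the battery module in the cradle, and press it flush and squarely onto the middle of the pad, long side along long side, so that the sprung pad sinks about halfway (4 mm of its 8 mm). Finish while still holding the plate pressed there: do not let go. Leave the other things on the bench where they are.

Things in the scene. Friction and masses are not known exactly. Their poses are not given: they have to be found in the camera images.
- plate: Aluminium plate 90 x 70 x 6 mm (its x, y, z), 0.16 kg, with an upright orange grip block in the middle: 50 mm along x, 24 mm across y, from the plate's top to 56 mm above its underside. Grasp it across the 24 mm. Origin: centre of the underside; z up when flat. Starts flat on the bench left or right of the cradle, at varied yaw; may go on the pad either way round.
- face (a point): Centre of the upper face of the blue pad: flat, rigid, 120 x 100 mm. Own x (120 mm) runs up the slope, away from the robot; y is level; z is the outward normal, up and towards the robot. Slope locked 0.25 to 0.6 rad from level, different each time; centre about 170 mm above the bench. The pad is sprung, moves only along its normal, and this point moves with it.
- pad (a joint): How far the pad has sunk along its normal, in m: 0 = fully out, 0.008 = bottomed. It stays out until pushed with about 4 to 5 N, then gives 1 mm for each 1.5 N, so 4 mm down is about 10 N and it bottoms at about 16 N.
- cradle: Fixed dark steel cradle: base 170 x 190 x 12 mm, two side plates 142 mm high, 180 mm over their outsides, carrying the black and yellow battery module (150 x 146 x 56 mm) under the pad. Origin: centre of the base's underside; x points away from the robot, z up; the slope faces -x. Its place and yaw differ each time.
- bowl: Bystander: round steel bowl, 120 mm across the rim, 55 mm high, on the bench on the opposite side of the cradle from the plate. Origin: centre of its underside. Leave it.
- meter: Bystander: yellow handheld meter lying on its back, 150 x 78 mm, 45 mm high. Origin: centre of its underside. Leave it.
- driver: Bystander: screwdriver with a red handle, 200 mm long, lying across the bench between the robot and the cradle, about 26 mm high. Origin at its middle at bench level. Leave it.
- carton: Bystander: small cardboard box 90 x 130 x 50 mm. Origin: centre of its underside. Leave it.
- jar: Bystander: jar with an orange cap, 56 mm across, 75 mm high. Origin: centre of its underside. Leave it.
There are look-alikes about, which are no part of the job. Leave any green or yellow look-alike of the plate alone.

How it is judged:
By the outcome, as a careful person would: the job done as asked, in the order asked, and still so for the second after the job is handed in, while the arm keeps its last pose, push and grip.
It also fails if it takes over 48 s, if anything falls off the work surface, if the arm or the gripper's body presses on something with over 40 N, if the wrist force passes 120 N, or if a joint passes its speed limit or range.

## Working session

There is one attempt and no reset: what is moved stays moved. The work goes in short steps, each a Python script; the robot and the scene stay as the last script left them, time stands still between calls to the robot, and variables do not carry over. Pictures are saved under pics/ and viewed, and the job is handed in when it is done.

```bash
mkdir -p pics; ls
python3 - <<'E'
from workcell import bot, hand, kinematics, get_obs, vision
import cv2, numpy as np
o=get_obs(); print(o['time_s'],o['position'],o['orientation'],o['wrist_force'],o['gripper_width'],bot.tcp_to_tips)
for n in ['scene','top','wrist']:
    c=vision.read_camera(n); cv2.imwrite(f'pics/a_{n}.png',c['frame'][:,:,::-1]); np.savez(f'pics/a_{n}.npz',**c)
    print(n,c['intrinsics'].tolist(),np.round(c['view'],4).tolist())
E
```

```text
pics
0.0 [ 0.16282632 -0.60294507  0.24757401] [-0.09304821  0.70144598 -0.70048585  0.09292545] [0.12009557 0.39765525 0.2641625 ] 0.08526145037692795 0.017
scene [[376.0597608980298, 0.0, 318.0489139265723], [0.0, 376.0597608980298, 199.872446239601], [0.0, 0.0, 1.0]] [[-0.4561, 0.8899, -0.0099, 0.2088], [0.5009, 0.2475, -0.8293, -0.1801], [-0.7356, -0.3832, -0.5586, 1.5908], [0.0, 0.0, 0.0, 1.0]]
top [[395.0256294584762, 0.0, 323.4570906625525], [0.0, 395.0256294584762, 202.35844051551882], [0.0, 0.0, 1.0]] [[-0.0067, -0.9999, 0.0153, 0.0354], [-0.9985, 0.0059, -0.054, 0.5381], [0.0539, -0.0156, -0.9984, 1.3172], [0.0, 0.0, 0.0, 1.0]]
wrist [[277.28831711601214, 0.0, 320.02850960390066], [0.0, 277.28831711601214, 201.17235206040746], [0.0, 0.0, 1.0]] [[0.2616, -0.9652, -0.0017, -0.624], [-0.9155, -0.2487, 0.3164, -0.0413], [-0.3058, -0.0812, -0.9486, 0.3807], [0.0, 0.0, 0.0, 1.0]]
```

View pics/a_scene.png

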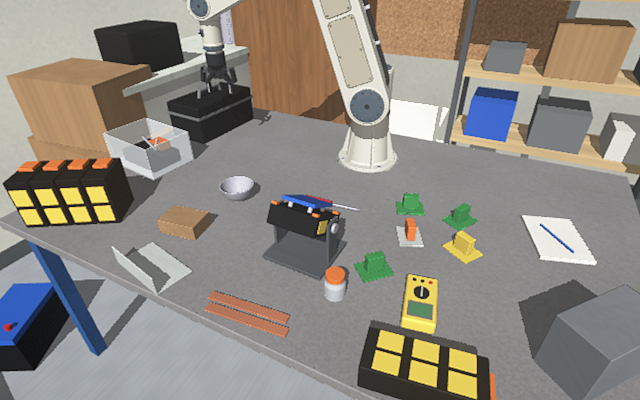

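View pics/a_top.png

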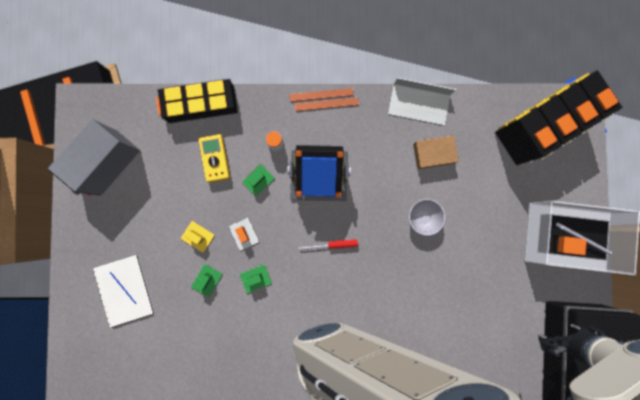

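View pics/a_wrist.png

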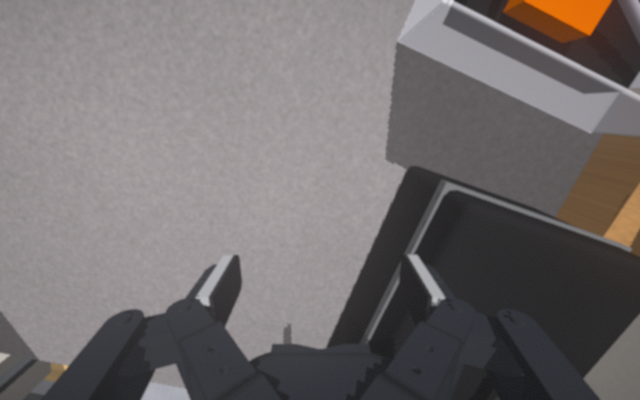

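The scene view shows the plate (orange grip on a silver base) at about (409,232) and the blue pad at about (303,203). In the top view the plate is at (243,235) and the pad at (320,176). The green and yellow look-alikes are nearby. I'll work out coarse positions from two views and find how the wrist camera is mounted.

```bash
cat > h.py <<'E'
import numpy as np, cv2
from scipy.spatial.transform import Rotation as R
def load(n): return dict(np.load(f'pics/{n}.npz'))
def ray(c,uv):
    V=c['view']; Rm=V[:3,:3]; o=-Rm.T@V[:3,3]
    d=Rm.T@np.linalg.inv(c['intrinsics'])@np.array([uv[0],uv[1],1.]); return o,d/np.linalg.norm(d)
def onplane(c,uv,z=None,p=None,n=None):
    if p is None: p=[0,0,z]; n=[0,0,1]
    o,d=ray(c,uv); n=np.array(n,float); return o+d*(n@(np.array(p)-o))/(n@d)
def tri(obs):  # list of (cam,uv)
    A=np.zeros((3,3));b=np.zeros(3);rs=[ray(c,u) for c,u in obs]
    for o,d in rs:
        P=np.eye(3)-np.outer(d,d);A+=P;b+=P@o
    x=np.linalg.solve(A,b); return x,max(np.linalg.norm((np.eye(3)-np.outer(d,d))@(x-o)) for o,d in rs)
def proj(c,p):
    q=c['view'][:3,:3]@np.array(p)+c['view'][:3,3]; q=c['intrinsics']@q; return q[:2]/q[2]
def mask(c,kind):
    h=cv2.cvtColor(c['frame'],cv2.COLOR_RGB2HSV)
    return {'blue':lambda:cv2.inRange(h,(105,120,40),(125,255,255)),
     'orange':lambda:cv2.inRange(h,(5,170,90),(17,255,255))}[kind]()
def blobs(c,kind,amin=30):
    n,l,s,ce=cv2.connectedComponentsWithStats(mask(c,kind))
    return [(np.round(ce[i],1),s[i].tolist()) for i in range(1,n) if s[i,4]>=amin]
def snap(name,tag):
    from workcell import vision
    c=vision.read_camera(name); np.savez(f'pics/{tag}.npz',**c); cv2.imwrite(f'pics/{tag}.png',c['frame'][:,:,::-1]); return c
def quat(ydir,zdir):
    y=np.array(ydir,float);y/=np.linalg.norm(y);z=np.array(zdir,float);z-=y*(y@z);z/=np.linalg.norm(z)
    return R.from_matrix(np.c_[np.cross(y,z),y,z]).as_quat()
E
python3 - <<'E'
from h import *
from workcell import get_obs
s,t,w=[load('a_'+n) for n in('scene','top','wrist')]
for k in('blue','orange'):
  for n,c in(('s',s),('t',t)): print(k,n,[(b[0].tolist(),b[1][4]) for b in blobs(c,k,15)])
print('grip',tri([(s,(410,230)),(t,(241,234))])); print('pad',tri([(s,(303,203)),(t,(320,176))]))
o=get_obs(); Rt=R.from_quat(o['orientation']).as_matrix(); V=w['view']
print(Rt.round(3)); print('cam in tool',Rt.T@(-V[:3,:3].T@V[:3,3]-o['position'])); print('cam axes in tool (rows)',(V[:3,:3]@Rt).round(3))
E
```

```text
blue s [([490.5, 113.4], 2142), ([306.3, 200.9], 368), ([557.0, 238.4], 74), ([45.9, 303.2], 4364)]
blue t [([570.3, 80.0], 29), ([318.7, 175.5], 1444), ([22.6, 348.7], 4626)]
orange s [([160.3, 139.7], 26), ([151.8, 141.0], 19), ([76.7, 164.3], 153), ([101.1, 163.2], 146), ([52.3, 165.4], 153), ([27.7, 166.6], 142), ([410.6, 229.1], 152), ([334.6, 275.0], 269), ([491.9, 386.7], 116)]
orange t [([66.6, 79.6], 47), ([31.4, 117.3], 539), ([606.5, 98.5], 287), ([158.8, 105.6], 33), ([586.8, 110.9], 312), ([566.2, 123.7], 310), ([545.6, 136.7], 312), ([273.4, 139.0], 146), ([298.3, 153.3], 31), ([339.6, 154.3], 32), ([298.2, 192.9], 21), ([338.7, 193.9], 15), ([241.8, 234.2], 91), ([571.7, 245.4], 460)]
grip (array([0.43487731, 0.30416817, 0.02642591]), np.float64(0.0021783272069117905))
pad (array([0.61291068, 0.0398944 , 0.15436516]), np.float64(0.00479454459217332))
[[-0.965 -0.     0.261]
 [-0.261  0.001 -0.965]
 [-0.    -1.    -0.001]]
cam in tool [-0.08180567 -0.125456   -0.00022809]
cam axes in tool (rows) [[-0.001  0.001  1.   ]
 [ 0.949 -0.316  0.001]
 [ 0.316  0.949 -0.   ]]
```

Run:
```python
from h import *
from workcell import bot, get_obs, kinematics
q=quat([0,0,-1],[0,1,0]); print(R.from_quat(q).as_matrix().round(2))
def go(p,q):
    bot.reach(p,list(q)); o=get_obs(); print(o['time_s'],np.round(o['position'],3),np.round(o['joint_pos'],2))
q=quat([0,0,-1],[0,-1,0]) 
q2=quat([0,0,-1],[0,1,0])
for k in (q,q2): print(R.from_quat(k).as_matrix()[:,0], kinematics.solve_ik([.6,-.04,.4],list(k)))
qq=q if R.from_quat(q).as_matrix()[0,0]>0 else q2
go([.59,-.05,.40],qq); snap('wrist','p1')
go([.59,.13,.40],qq); snap('wrist','p2')
go([.42,.26,.27],qq); snap('wrist','g1')
go([.42,.35,.27],qq); snap('wrist','g2')
```

```text
[[ 1.  0.  0.]
 [ 0.  0.  1.]
 [ 0. -1.  0.]]
[-1.  0. -0.] [-6.90626293e-02  2.11410102e-01  1.49284294e+00 -4.44089210e-16
  1.43733961e+00  1.50173370e+00]
[1. 0. 0.] [-6.90626293e-02  2.11410102e-01  1.49284294e+00 -4.44089210e-16
  1.43733961e+00 -1.63985896e+00]
2.6833 [ 0.59  -0.051  0.4  ] [-0.09  0.2   1.51 -0.    1.43 -1.66]
3.4833 [0.59  0.129 0.4  ] [ 0.21  0.22  1.49 -0.    1.44 -1.36]
4.5167 [0.422 0.26  0.271] [ 0.55  0.12  1.88 -0.    1.13 -1.02]
5.0167 [0.421 0.351 0.27 ] [ 0.69  0.21  1.78 -0.    1.15 -0.88]
```

```bash
python3 -c "
import cv2,numpy as np
i=[cv2.imread(f'pics/{n}.png') for n in('p1','p2','g1','g2')]
m=np.vstack([np.hstack(i[:2]),np.hstack(i[2:])]); cv2.imwrite('pics/m1.png',cv2.resize(m,(800,500),interpolation=cv2.INTER_AREA))"
```

```text
(no output)
```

View pics/m1.png

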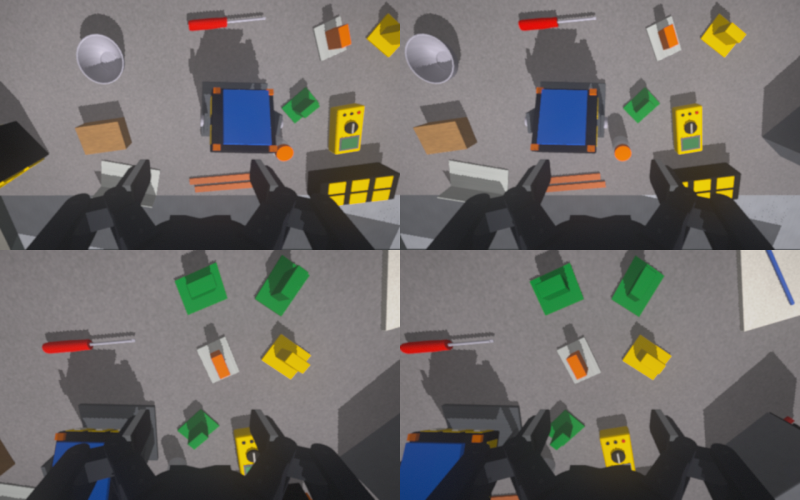

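Views p1 and p2 (top row) show the whole blue pad, and g1 and g2 (bottom row) show the silver plate with its orange grip. I'll fit the pad's corners and zoom in on the plate.

```bash
cat >> h.py <<'E'
def quadcorners(m):
    """corners of the largest blob in mask, sub-pixel by line fits; sorted by angle"""
    cs,_=cv2.findContours(m,cv2.RETR_EXTERNAL,cv2.CHAIN_APPROX_NONE); c=max(cs,key=cv2.contourArea)
    h=cv2.convexHull(c); e=0.02
    while True:
        a=cv2.approxPolyDP(h,e*cv2.arcLength(h,True),True)[:,0]
        if len(a)<=4: break
        e*=1.2
    pts=c[:,0].astype(float); L=[]
    for i in range(4):
        p,q=a[i].astype(float),a[(i+1)%4].astype(float); d=q-p; l=np.linalg.norm(d); d/=l
        s=(pts-p)@d; t=(pts-p)@np.array([-d[1],d[0]])
        k=(s>.12*l)&(s<.88*l)&(abs(t)<3)
        vx,vy,x,y=cv2.fitLine(pts[k].astype(np.float32),cv2.DIST_HUBER,0,.01,.01).ravel()
        # push out by half a pixel: contour runs through pixel centres
        n=np.array([-vy,vx]); cen=a.mean(0); p0=np.array([x,y]); n*=np.sign(n@(p0-cen)); L.append((p0+.5*n,np.array([vx,vy])))
    out=[]
    for i in range(4):
        (p,d),(q,f)=L[i-1],L[i]; s=np.linalg.solve(np.c_[d,-f],q-p); out.append(p+s[0]*d)
    return np.array(out)
E
python3 - <<'E'
from h import *
ims=[]
C=[load('p1'),load('p2')]; Q=[]
for c in C:
    m=mask(c,'blue'); m=cv2.morphologyEx(m,cv2.MORPH_OPEN,np.ones((3,3)))
    m[320:]=0
    q=quadcorners(m); 
    # order: by row then col => TL TR BL BR (top row = nearer robot)
    q=q[np.argsort(q[:,1])]; q=np.r_[q[:2][np.argsort(q[:2,0])],q[2:][np.argsort(q[2:,0])]]
    Q.append(q); print(q.round(1).tolist())
    im=c['frame'][:,:,::-1].copy()[110:270,180:500]
    im=cv2.resize(im,None,fx=2.4,fy=2.4,interpolation=cv2.INTER_NEAREST)
    for p in q: cv2.circle(im,tuple(np.int32((p-[180,110]+.5)*2.4)),3,(0,255,255),1)
    ims.append(im)
cv2.imwrite('pics/pz.png',cv2.resize(np.vstack(ims),(600,600)))
P=[];
for i in range(4):
    x,e=tri([(C[k],Q[k][i]) for k in(0,1)]); P.append(x); print(x.round(4),e.round(4))
P=np.array(P); print('centre',P.mean(0)); 
print('sizes',np.linalg.norm(P[0]-P[1]),np.linalg.norm(P[2]-P[3]),np.linalg.norm(P[0]-P[2]),np.linalg.norm(P[1]-P[3]))
u,s,vt=np.linalg.svd(P-P.mean(0)); n=vt[2]*np.sign(vt[2,2]); print('n',n,'tilt',np.arccos(n[2]),'flat',s)
np.save('pics/P.npy',P)
ims=[]
for n_,b in(('g1',(300,110)),('g2',(240,110))):
    im=load(n_)['frame'][b[1]:b[1]+120,b[0]:b[0]+130,::-1]; ims.append(cv2.resize(im,None,fx=3,fy=4.5 if 0 else 3,interpolation=cv2.INTER_NEAREST))
cv2.imwrite('pics/gz.png',np.hstack(ims))
E
```

```text
[[355.1000061035156, 141.89999389648438], [430.20001220703125, 143.89999389648438], [357.0, 231.1999969482422], [435.0, 233.10000610351562]]
[[225.39999389648438, 142.5], [300.20001220703125, 142.5], [217.89999389648438, 231.0], [296.70001220703125, 233.0]]
[ 0.5533 -0.0015  0.1351] 0.0006
[0.5544 0.1022 0.1367] 0.0008
[ 0.6593 -0.0024  0.1978] 0.0001
[0.6626 0.0993 0.1966] 0.0
centre [0.6074005  0.04941836 0.16656251]
sizes 0.10381288556985399 0.10177022760142897 0.12311391351473493 0.12368188609676589
n [-0.4969122   0.00872548  0.86775695] tilt 0.520125220510081 flat [0.12338426 0.10277838 0.00174228]
```

View pics/pz.png

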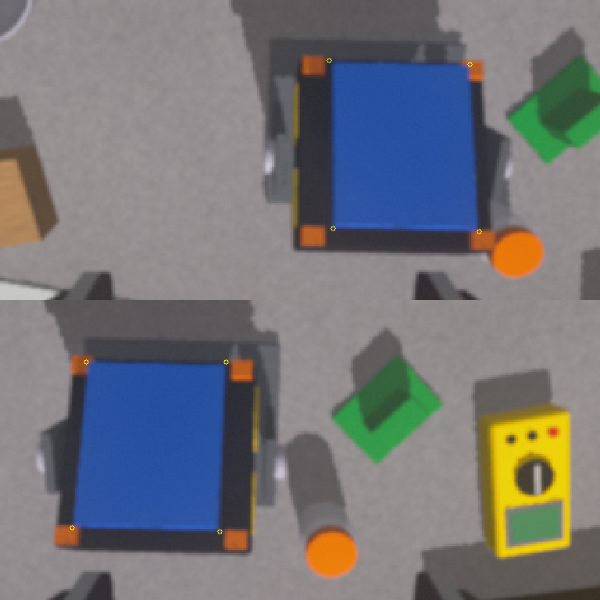

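View pics/gz.png

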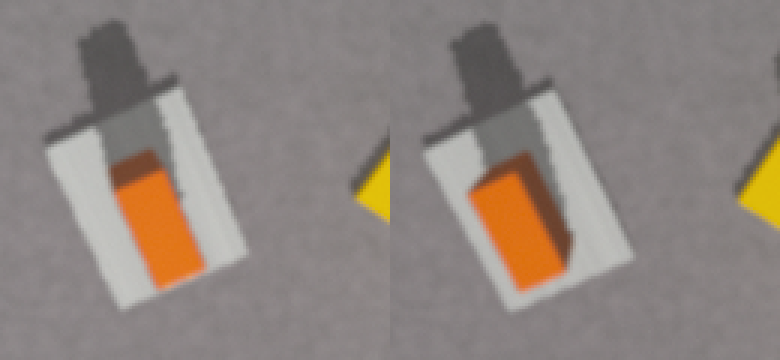

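The fitted corners sit on the pad's edges, and the sizes come out at about 103 x 123 mm against the stated 100 x 120. The centre height is 0.167 m and the slope 0.52 rad. In the crops, the grip's bright top face and the plate outline are clear, so I'll measure the plate next.

Run:
```python
from h import *
C=[load('g1'),load('g2')]; T=[];B=[];ims=[]
for c,b in zip(C,((300,110),(240,110))):
    h=cv2.cvtColor(c['frame'],cv2.COLOR_RGB2HSV)
    roi=np.zeros(h.shape[:2],np.uint8); roi[b[1]:b[1]+120,b[0]:b[0]+130]=255
    top=cv2.inRange(h,(5,170,175),(20,255,255))&roi
    w=cv2.inRange(h,(0,0,172),(180,45,255))&roi
    n,l,s,_=cv2.connectedComponentsWithStats(w); 
    keep=np.isin(l,[i for i in range(1,n) if s[i,4]>150]).astype(np.uint8)*255
    pl=cv2.morphologyEx(keep,cv2.MORPH_OPEN,np.ones((2,2)))
    pts=cv2.findNonZero(pl); hm=np.zeros_like(pl); cv2.fillConvexPoly(hm,cv2.convexHull(pts),255)
    im=cv2.resize(c['frame'][:,:,::-1][b[1]:b[1]+120,b[0]:b[0]+130],None,fx=3,fy=3,interpolation=cv2.INTER_NEAREST).copy()
    for L,m in((T,top),(B,hm)):
        q=quadcorners(m)
        i0=np.argmin(q[:,1]); q=np.roll(q,-i0,0); 
        if cv2.contourArea(q.astype(np.float32),True)<0: q=np.r_[q[:1],q[:0:-1]]
        L.append(q); print(q.round(1).tolist())
        for p in q: cv2.circle(im,tuple(np.int32((p-np.array(b)+.5)*3)),3,(255,0,255),1)
    ims.append(im)
cv2.imwrite('pics/gq.png',np.hstack(ims))
for nm,L in(('grip top',T),('plate',B)):
    P=np.array([tri([(C[k],L[k][i]) for k in(0,1)])[0] for i in range(4)]); print(nm,P.round(4).tolist(),'c',P.mean(0).round(4))
    print([np.linalg.norm(P[i]-P[i-1]).round(4) for i in range(4)])
    zz=.056 if nm=='grip top' else .006
    for k in(0,1):
        G=np.array([onplane(C[k],L[k][i],zz) for i in range(4)]); e=[G[i]-G[i-1] for i in range(4)]
        print(' plane',G.mean(0).round(4),[np.linalg.norm(x).round(4) for x in e],'yaw',[(np.degrees(np.arctan2(x[1],x[0]))%180).round(1) for x in e])
```

```text
[[353.79998779296875, 165.89999389648438], [367.29998779296875, 199.0], [352.6000061035156, 205.0], [337.8999938964844, 172.89999389648438]]
[[360.8999938964844, 139.5], [384.1000061035156, 196.0], [340.29998779296875, 214.3000030517578], [314.8999938964844, 160.6999969482422]]
[[281.3999938964844, 166.6999969482422], [298.29998779296875, 199.39999389648438], [283.20001220703125, 206.10000610351562], [265.79998779296875, 174.0]]
[[295.20001220703125, 140.6999969482422], [322.1000061035156, 196.60000610351562], [280.6000061035156, 215.10000610351562], [251.39999389648438, 161.60000610351562]]
grip top [[0.4089, 0.3028, 0.0536], [0.4531, 0.3226, 0.0509], [0.4605, 0.3031, 0.0551], [0.4177, 0.2831, 0.0552]] c [0.4351 0.3029 0.0537]
[np.float64(0.0216), np.float64(0.0485), np.float64(0.0213), np.float64(0.0473)]
 plane [0.4344 0.3026 0.056 ] [np.float64(0.0214), np.float64(0.0474), np.float64(0.0205), np.float64(0.0471)] yaw [np.float64(114.7), np.float64(24.0), np.float64(113.8), np.float64(25.1)]
 plane [0.4344 0.3032 0.056 ] [np.float64(0.0219), np.float64(0.0471), np.float64(0.0219), np.float64(0.0472)] yaw [np.float64(114.8), np.float64(25.1), np.float64(115.0), np.float64(25.1)]
plate [[0.3818, 0.3169, 0.0077], [0.4619, 0.3542, 0.0104], [0.4932, 0.2914, 0.0043], [0.4118, 0.2533, 0.003]] c [0.4372 0.3039 0.0064]
[np.float64(0.0705), np.float64(0.0884), np.float64(0.0703), np.float64(0.0899)]
 plane [0.4373 0.3043 0.006 ] [np.float64(0.0703), np.float64(0.0903), np.float64(0.0702), np.float64(0.0898)] yaw [np.float64(114.8), np.float64(25.0), np.float64(114.4), np.float64(25.0)]
 plane [0.4373 0.3042 0.006 ] [np.float64(0.0692), np.float64(0.0892), np.float64(0.069), np.float64(0.0894)] yaw [np.float64(114.9), np.float64(24.8), np.float64(115.1), np.float64(24.9)]
```

View pics/gq.png

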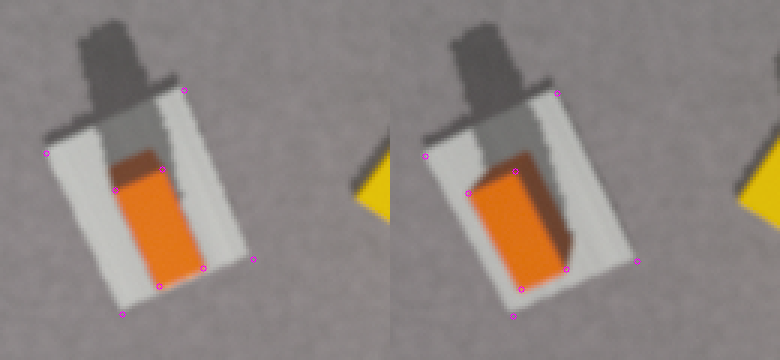

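```bash
python3 - <<'E'
from h import *
from workcell import bot, get_obs, hand
f=np.array([.607,.049,.1665]); n=np.array([-np.sin(.52),0,np.cos(.52)]); fx=np.array([n[2],0,-n[0]])
q=list(quat(-n,[0,1,0]))
for i,dy in enumerate((.08,-.08)):
    bot.reach(list(f+.17*n+.03*fx+[0,dy,0]),q); snap('wrist',f'r{i}')
o=get_obs(); print(o['time_s'],o['joint_pos'].round(2))
E
cat > padfit.py <<'E'
from h import *
import sys
def padfit(names,rmax=400):
    C=[load(x) for x in names];Q=[];ims=[]
    for c in C:
        m=mask(c,'blue'); m=cv2.morphologyEx(m,cv2.MORPH_OPEN,np.ones((3,3))); m[rmax:]=0
        q=quadcorners(m); q=q[np.argsort(q[:,1])]; q=np.r_[q[:2][np.argsort(q[:2,0])],q[2:][np.argsort(q[2:,0])]]
        Q.append(q); im=c['frame'][:,:,::-1].copy()
        for p in q: cv2.circle(im,tuple(np.int32(p.round())),3,(0,255,255),1)
        ims.append(im)
    cv2.imwrite(f'pics/fit_{names[0]}.png',cv2.resize(np.vstack(ims),(480,600),interpolation=cv2.INTER_AREA))
    P=np.array([tri([(C[k],Q[k][i]) for k in(0,1)])[0] for i in range(4)])
    print(P.round(4).tolist(),'c',P.mean(0).round(4)); N=np.linalg.norm
    print('sizes',N(P[0]-P[1]),N(P[2]-P[3]),N(P[0]-P[2]),N(P[1]-P[3]))
    u,s,vt=np.linalg.svd(P-P.mean(0)); n=vt[2]*np.sign(vt[2,2]); print('n',n,'tilt',np.arccos(n[2]),'flat',s[2])
    ex=(P[2]+P[3]-P[0]-P[1]);ey=(P[1]+P[3]-P[0]-P[2]); print('yaw by x,y',np.arctan2(ex[1],ex[0]),np.arctan2(-ey[0],ey[1]),'slope',np.arctan2(ex[2],np.hypot(*ex[:2])),'level',np.arctan2(ey[2],ey[1]))
    return P,n
if __name__=='__main__': padfit(sys.argv[1:])
E
python3 padfit.py r0 r1; python3 -c "
from padfit import *
padfit(['p1','p2'],320)"
```

```text
6.875 [-0.08 -0.08  2.05  0.07  0.65 -1.7 ]
[[0.5525, -0.0006, 0.1364], [0.5545, 0.1019, 0.1376], [0.6575, -0.0028, 0.197], [0.6624, 0.0996, 0.1957]] c [0.6067 0.0495 0.1667]
sizes 0.10253872426067341 0.10253805353841493 0.12117638776939167 0.12260386451634624
n [-0.48659475  0.01631991  0.87347536] tilt 0.5085008849254928 flat 0.0018123693999254106
yaw by x,y -0.020451699654232287 -0.03358897685670234 slope 0.5085516616165562 level 3.3187795300925857e-05
[[0.5533, -0.0015, 0.1351], [0.5544, 0.1022, 0.1367], [0.6593, -0.0024, 0.1978], [0.6626, 0.0993, 0.1966]] c [0.6074 0.0494 0.1666]
sizes 0.10381288556985399 0.10177022760142897 0.12311391351473493 0.12368188609676589
n [-0.4969122   0.00872548  0.86775695] tilt 0.520125220510081 flat 0.0017422798223450167
yaw by x,y -0.017421279451307753 -0.021276951373753808 slope 0.5201582325540718 level 0.0019361700262816664
```

View pics/fit_r0.png

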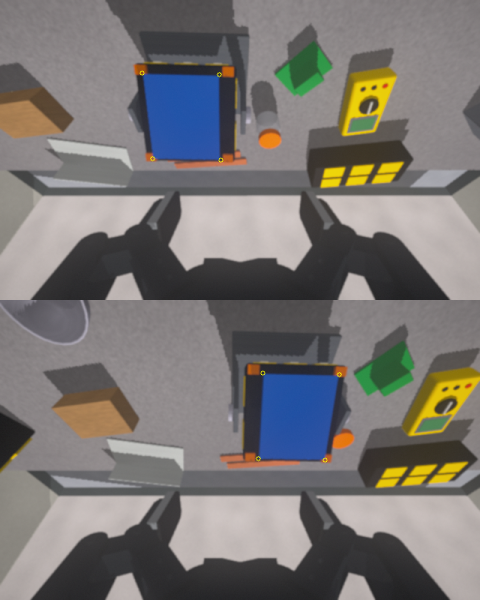

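The two pad pairs agree: slope about 0.51, yaw about -0.025, centre (0.607, 0.0495, 0.167). I'll grasp the plate now.

```bash
python3 - <<'E'
from h import *
from workcell import bot, get_obs, hand
y=np.radians(24.9); q=list(quat([0,0,-1],[-np.sin(y),np.cos(y),0]))
c=[.4362,.3036]
bot.reach(c+[.16],q); hand.move_gripper(.055)
bot.servo_line(c+[.034],q,velocity=.12); snap('wrist','h0')
o=get_obs(); print(o['time_s'],o['position'].round(4),o['wrist_force'].round(2))
hand.move_gripper(.0,strength=70)
o=get_obs(); print(o['time_s'],o['gripper_width'],o['wrist_force'].round(2))
bot.servo_line(c+[.30],q,velocity=.2); snap('wrist','h1'); snap('scene','h1s')
o=get_obs(); print(o['time_s'],o['gripper_width'],o['wrist_force'].round(2),o['ft_torque'].round(3),o['joint_pos'].round(2))
E
python3 -c "
import cv2,numpy as np
i=[cv2.imread(f'pics/{n}.png') for n in('h0','h1','h1s')]
cv2.imwrite('pics/m2.png',cv2.resize(np.vstack(i),(480,600+0*300),interpolation=cv2.INTER_AREA))
cv2.imwrite('pics/m2.png',cv2.resize(np.vstack([i[0][150:],i[1][100:],i[2][100:300]]),None,fx=.75,fy=.75,interpolation=cv2.INTER_AREA))"
```

```text
9.9833 [0.4367 0.3039 0.0347] [ 0.04  0.52 -0.22]
10.3667 0.02338665148782163 [-0.19  0.17  4.85]
11.95 0.022893092674740545 [-0.   -0.36 -1.61] [ 0.008  0.01  -0.039] [ 0.61  0.16  1.77  0.    1.21 -1.4 ]
```

View pics/m2.png

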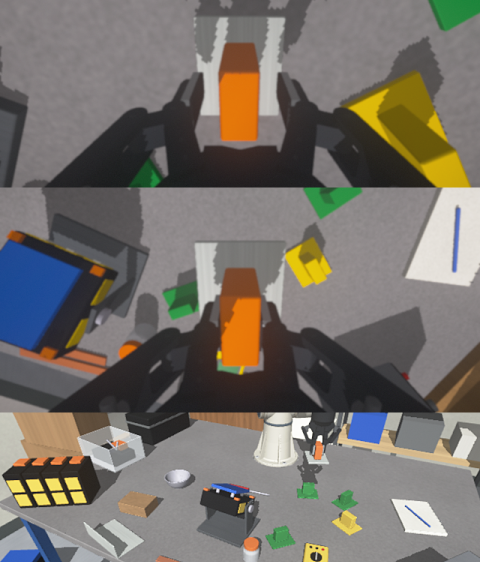

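The plate is held: the width is 23 mm and the force is -1.6 N, which matches its weight. The fingers straddle the grip, and the plate's near edge shows at row ~240 of the middle image. I'll check the plate's pose in the hand by projecting where its corners should be.

Run:
```python
from h import *
from workcell import get_obs
o=get_obs(); T=R.from_quat(o['orientation']).as_matrix(); p=o['position']; c=load('h1')
im=c['frame'][:,:,::-1].copy()
def pt(x,y,z): return p+T@np.array([x,.0347-z,y])   # plate coords -> tool
for k,col in(((-.045,-.035,.006),(0,0,255)),((-.045,.035,.006),(0,0,255)),((-.045,-.035,0),(0,255,255)),((-.045,.035,0),(0,255,255)),((-.025,-.012,.056),(255,0,255)),((-.025,.012,.056),(255,0,255)),((.025,-.012,.056),(255,0,255)),((.025,.012,.056),(255,0,255))):
    u=proj(c,pt(*k)); print(k,u.round(1)); cv2.circle(im,tuple(np.int32((u+.5)*1)),1,col,-1)
cv2.imwrite('pics/hz.png',cv2.resize(im[160:360,220:420],None,fx=3,fy=3,interpolation=cv2.INTER_NEAREST))
```

```text
(-0.045, -0.035, 0.006) [258.1 175.5]
(-0.045, 0.035, 0.006) [381.1 175.7]
(-0.045, -0.035, 0) [260.3 173.2]
(-0.045, 0.035, 0) [379.  173.3]
(-0.025, -0.012, 0.056) [291.  249.4]
(-0.025, 0.012, 0.056) [348.  249.4]
(0.025, -0.012, 0.056) [294.4 342.7]
(0.025, 0.012, 0.056) [344.5 342.7]
```

View pics/hz.png

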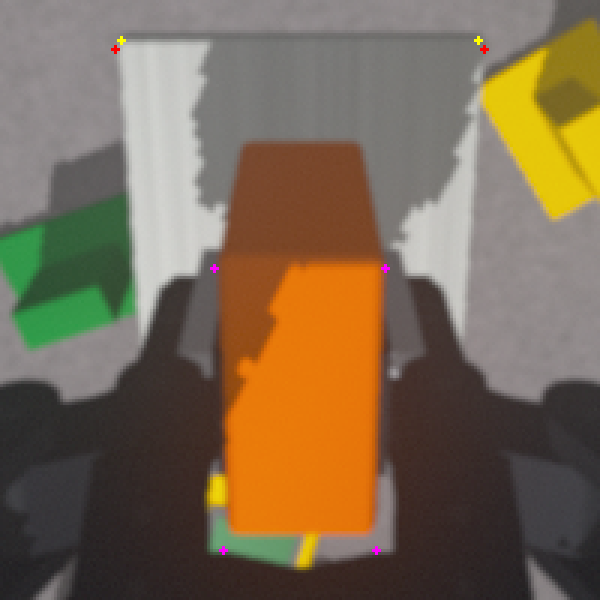

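Run:
```python
from h import *
from workcell import get_obs
o=get_obs(); T=R.from_quat(o['orientation']).as_matrix(); p=o['position']; c=load('h1')
uv=np.array([(120,42),(480,42),(220,262),(383,262),(229,533),(376,533)],float)/3+[220,160]-.5+.17
X=np.array([(-.045,-.035,.006),(-.045,.035,.006),(-.025,-.012,.056),(-.025,.012,.056),(.025,-.012,.056),(.025,.012,.056)])
ok,rv,tv=cv2.solvePnP(X,uv,c['intrinsics'],None,flags=cv2.SOLVEPNP_SQPNP)
pr=cv2.projectPoints(X,rv,tv,c['intrinsics'],None)[0][:,0]; print('resid px',np.abs(pr-uv).max())
V=c['view']; Rw=V[:3,:3].T@cv2.Rodrigues(rv)[0]; tw=V[:3,:3].T@(tv.ravel()-V[:3,3])
print('plate origin in tool',(T.T@(tw-p)).round(4)); print((T.T@Rw).round(3))
```

```text
resid px 0.6863970782255251
plate origin in tool [-0.0004  0.0382  0.0001]
[[ 1.    -0.002  0.016]
 [ 0.016  0.004 -1.   ]
 [ 0.002  1.     0.004]]
```

The plate sits square in the hand with its underside 38 mm ahead of the TCP. I'll move to a pre-contact pose above the pad, record the force baseline there and look.

```bash
cat > tgt.py <<'E'
from h import *
s,yaw=.512,-.025
f=np.array([.607,.0495,.167]); Rz=R.from_euler('z',yaw).as_matrix()
n=Rz@[-np.sin(s),0,np.cos(s)]; fx=Rz@[np.cos(s),0,np.sin(s)]; fy=Rz@[0,1.,0]
q=list(quat(-n,fy))
def P(d): return list(f+(d+.038)*n)
E
python3 - <<'E'
from tgt import *
from workcell import bot, get_obs
bot.reach(P(.07),q); bot.servo_line(P(.02),q,velocity=.08); bot.dwell(.2); snap('wrist','k0');snap('top','k0t');snap('scene','k0s')
o=get_obs(); print(o['time_s'],o['position'].round(4),np.array(P(.02)).round(4),'F',o['wrist_force'].round(2),'M',o['ft_torque'].round(3),o['joint_pos'].round(2))
np.savez('pics/base.npz',F=o['wrist_force'],M=o['ft_torque'])
i=[cv2.imread(f'pics/{n}.png') for n in('k0','k0t','k0s')]
a=cv2.resize(i[0][150:],None,fx=.9,fy=.9); b=np.hstack([cv2.resize(i[1][110:250,240:400],(288,252)),cv2.resize(i[2][160:300,220:380],(288,252))])
cv2.imwrite('pics/m3.png',np.vstack([a,b]))
E
```

```text
14.1667 [0.5787 0.0502 0.218 ] [0.5786 0.0502 0.2176] F [-0.62  0.81 -1.14] M [-0.051  0.381  0.014] [ 0.13  0.13  2.12 -0.19  0.39 -1.26]
```

View pics/m3.png

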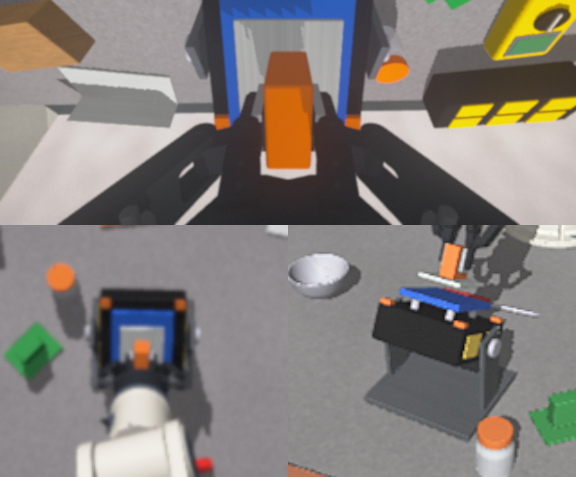

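The plate hovers parallel to the pad, with blue margins of similar width on both sides in the wrist view. I'll press in steps while watching the force along the normal.

Run:
```python
from tgt import *
from workcell import bot, get_obs
B=np.load('pics/base.npz'); d=.02; d0=None
log=[]
while d>-.015:
    d-= .002 if d>.012 else .001
    bot.servo_line(P(d),q,velocity=.03); bot.dwell(.1); o=get_obs()
    dF=o['wrist_force']-B['F']; N=dF@n; M=o['ft_torque']-B['M']; act=(o['position']-f)@n-.038
    print(f"d {d*1e3:.1f} act {act*1e3:.2f} N {N:.2f} tx {dF@fx:.2f} ty {dF@fy:.2f} M fx/fy/n",(M@fx).round(3),(M@fy).round(3),(M@n).round(3))
    if N>6: break
print(get_obs()['time_s'])
```

```text
d 18.0 act 17.94 N -1.05 tx -0.29 ty -1.49 M fx/fy/n 0.06 -0.042 -0.042
d 16.0 act 15.95 N -0.05 tx 0.31 ty -1.74 M fx/fy/n 0.065 -0.079 -0.042
d 14.0 act 13.96 N 0.38 tx 0.71 ty -0.23 M fx/fy/n 0.049 -0.039 -0.118
d 12.0 act 11.96 N -1.62 tx 1.06 ty -0.97 M fx/fy/n 0.036 -0.052 -0.05
d 11.0 act 10.97 N 0.21 tx -0.14 ty -1.99 M fx/fy/n 0.041 -0.054 -0.006
d 10.0 act 9.99 N -0.59 tx 1.12 ty -0.33 M fx/fy/n 0.055 -0.076 -0.044
d 9.0 act 8.98 N -0.66 tx -0.43 ty -1.05 M fx/fy/n 0.011 -0.026 -0.106
d 8.0 act 7.97 N -0.59 tx -0.33 ty -0.54 M fx/fy/n 0.052 -0.041 -0.048
d 7.0 act 6.98 N 0.30 tx 0.09 ty -0.66 M fx/fy/n 0.057 -0.073 -0.044
d 6.0 act 6.00 N -0.59 tx 0.51 ty -0.31 M fx/fy/n 0.041 -0.002 -0.064
d 5.0 act 4.99 N -1.14 tx 0.28 ty -0.70 M fx/fy/n 0.108 -0.073 -0.096
d 4.0 act 3.99 N -0.36 tx 0.05 ty -1.18 M fx/fy/n -0.003 -0.05 -0.091
d 3.0 act 2.99 N -1.20 tx 1.55 ty -0.61 M fx/fy/n -0.015 -0.014 -0.014
d 2.0 act 1.97 N -0.70 tx -0.27 ty -0.84 M fx/fy/n 0.011 -0.087 -0.072
d 1.0 act 0.99 N -0.31 tx 0.36 ty -0.65 M fx/fy/n 0.048 -0.051 -0.073
d -0.0 act -0.03 N -0.75 tx 0.52 ty -0.79 M fx/fy/n 0.037 -0.002 -0.05
d -1.0 act -1.02 N -0.23 tx 0.42 ty -0.93 M fx/fy/n 0.046 -0.046 -0.029
d -2.0 act -1.91 N 3.13 tx 0.79 ty -0.75 M fx/fy/n -0.024 -0.072 -0.046
d -3.0 act -2.94 N 4.30 tx 0.06 ty 0.34 M fx/fy/n -0.01 -0.085 -0.03
d -4.0 act -3.95 N 6.26 tx -1.11 ty 0.35 M fx/fy/n -0.027 -0.046 0.024
21.1667
```

```bash
cat > meas.py <<'E'
from tgt import *
from workcell import bot, get_obs, hand
B=np.load('pics/base.npz')
def meas(k=8,lab=''):
    L=[]
    for _ in range(k):
        bot.dwell(.03); o=get_obs(); dF=o['wrist_force']-B['F']; M=o['ft_torque']-B['M']
        L.append([dF@n+.55,dF@fx-.35,dF@fy+.9,M@fx-.045,M@fy+.05,M@n+.055,((o['position']-f)@n-.038)*1e3])
    m=np.mean(L,0); print(lab,o['time_s'],'N,tx,ty',m[:3].round(2),'M',m[3:6].round(3),'act',m[6].round(2),'w',round(o['gripper_width'],4)); return m
E
python3 - <<'E'
from meas import *
meas(6,'-4')
bot.servo_line(P(-.005),q,velocity=.02); meas(6,'-5')
bot.servo_line(P(-.006),q,velocity=.02); meas(8,'-6')
snap('wrist','l0');snap('scene','l0s');snap('top','l0t')
i=[cv2.imread(f'pics/{n}.png') for n in('l0','l0t','l0s')]
a=cv2.resize(i[0][120:320,200:440],None,fx=2.4,fy=2.4,interpolation=cv2.INTER_CUBIC); b=np.hstack([cv2.resize(i[1][150:200,290:350],(0,0),fx=4.8,fy=2.4*1) if 0 else cv2.resize(i[1][150:200,290:350],(288,240)),cv2.resize(i[2][170:250,255:351],(288,240))])
cv2.imwrite('pics/m4.png',cv2.resize(np.vstack([a,b]),None,fx=.83,fy=.83))
E
```

```text
-4 21.3667 N,tx,ty [ 6.73 -0.74  0.57] M [-0.021 -0.054  0.028] act -3.97 w 0.0233
-5 21.8167 N,tx,ty [ 8.36 -1.07  1.08] M [-0.021 -0.032  0.023] act -4.98 w 0.0234
-6 22.3333 N,tx,ty [ 9.3  -1.4   0.85] M [-0.031 -0.005  0.015] act -5.91 w 0.0233
```

View pics/m4.png

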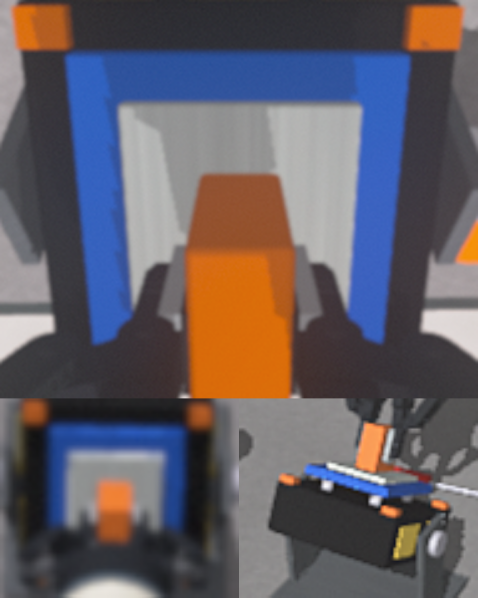

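The plate lies on the pad with the blue margins parallel. I'll work out the margins in mm from this view.

Run:
```python
from tgt import *
c=load('l0'); h=cv2.cvtColor(c['frame'],cv2.COLOR_RGB2HSV)
from workcell import get_obs
o=get_obs(); fc=o['position']-.038*n   # plate underside centre = pad plane by hand kinematics
def fc_xy(uv,h_): p=onplane(c,uv,p=fc+h_*n,n=n)-f; return np.array([p@fx,p@fy])*1e3
k=2.4*.83
g=lambda x,y:(np.array([x,y])/k+[200,120]-.25)
for nm,pts,z in(('pad near corners',[(66,54),(410,53)],0),('pad sides low',[(93,342),(387,342)],0),('plate near corners',[(119,103),(361,102)],.006),('plate sides',[(131,280),(351,280)],.006)):
    print(nm,[fc_xy(g(*p),z).round(1).tolist() for p in pts])
# blue rows profile: first blue and first plate row in the centre columns
m=mask(c,'blue')
for u in(270,290,310):
    r=np.where(m[:,u]>0)[0]; r=r[(r>120)&(r<200)]; print(u,r.min(),r.max(),fc_xy((u,r.min()-.5),0).round(1),fc_xy((u,r.max()+.5),.006).round(1))
for v in(185,200,215):
    r=np.where(m[v]>0)[0]; sp=np.where(np.diff(r)>20)[0]
    e=[r[0]-.5,r[sp[0]]+.5,r[sp[-1]+1]-.5,r[-1]+.5]; print(v,[fc_xy((x,v),z).round(1).tolist() for x,z in zip(e,(0,.006,.006,0))])
```

```text
pad near corners [[-60.0, -50.4], [-60.3, 50.4]]
pad sides low [[39.8, -50.8], [39.9, 52.2]]
plate near corners [[-46.7, -34.5], [-47.0, 35.7]]
plate sides [[11.6, -34.7], [11.6, 36.6]]
270 145 169 [-61.4 -28.6] [-47.9 -28.4]
290 145 169 [-61.4 -17. ] [-47.9 -16.9]
310 145 169 [-61.4  -5.4] [-47.9  -5.3]
185 [[-37.0, -51.1], [-38.6, -35.7], [-38.6, 36.0], [-37.0, 50.8]]
200 [[-27.3, -51.4], [-29.3, -35.7], [-29.3, 36.0], [-27.4, 51.1]]
215 [[-17.4, -51.7], [-19.7, -35.8], [-19.7, 36.1], [-17.4, 50.7]]
```

Centred within about 0.5 mm across and 1.5 mm along the slope, with the edges parallel. The force puts the sink at about 3.2 mm, so I'll press the last bit.

Run:
```python
from meas import *
bot.servo_line(P(-.0067),q,velocity=.02); bot.dwell(.3); m=meas(14,'-6.7')
o=get_obs(); print('ori err',(R.from_quat(q).inv()*R.from_quat(o['orientation'])).magnitude())
c=snap('scene','e_s'); snap('wrist','e_w')
cv2.imwrite('pics/e_z.png',cv2.resize(c['frame'][165:245,250:350,::-1],None,fx=6,fy=6,interpolation=cv2.INTER_CUBIC))
```

```text
-6.7 23.5 N,tx,ty [10.38 -1.56  0.83] M [-0.028  0.028  0.   ] act -6.56 w 0.0235
ori err 0.0002004368153528456
```

View pics/e_z.png

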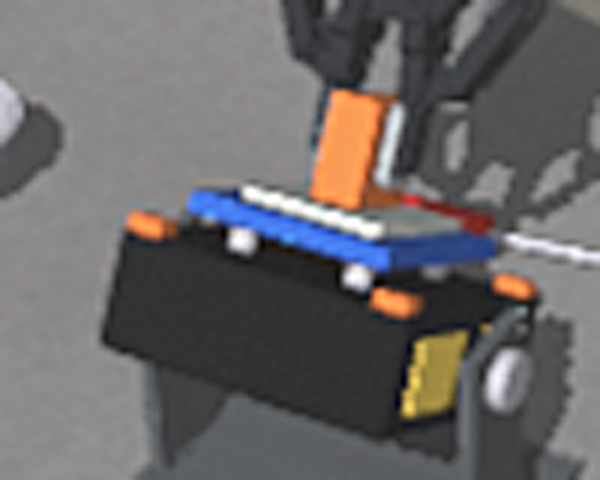

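The close-up shows the plate's lower edge lying on the pad along its whole length with no visible gap. The force is 10.4 N and steady, so I'm handing in.

Run:
```python
from meas import *
from workcell import hand_in
meas(6,'final'); hand_in(); print('done')
```

```text
final 23.8 N,tx,ty [10.41 -1.98  0.68] M [-0.027  0.01   0.018] act -6.56 w 0.023
the job is handed in; nothing more can be done
done
```

The plate is pressed onto the middle of the blue pad and still held there. I handed in at about 24 s of the 48 s allowed. I gripped it across the orange block and tilted it to the measured pad slope (0.512 rad, yaw -0.025).

**Last checks:**
- **Sink:** the normal force was steady at 10.4 N, which puts the sink at about 3.9 mm. The travel past the start of sinking also gives about 3.9 mm, but that start point came from the force readings. I had no direct measure of the sink.
- **Square and centred:** in the last margin check, about 0.7 mm before full press, the plate's edges were parallel to the pad's. It was centred within about 0.5 mm across and sat about 1.5 mm low along the slope.
- **Flush:** no gap was visible in the scene view, and the moments were near zero (0.03 N m or less). A side load of about 2 N along the slope remained.

**Disagreements:**
- **Slope:** the two camera pairs gave 0.509 and 0.520 rad.
- **Pad size:** it measured about 2 to 3 mm large, partly because its side faces show.
- **Grip depth:** the plate sat about 3.5 mm deeper in the hand than the grasp height implied. I used the measured 38 mm.
- **Contact:** it came 1 to 2 mm later than predicted, so I set the final depth by force.

I didn't knowingly touch anything else on the bench, and no contact force showed before the pad. I didn't re-measure the other objects at the end.

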